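# Lock an adjustable stop with its jam nut

### The job

Take the adjustable stop with the longer screw (its nut stands clear of its body) out of the parts tray and stand it in the holding fork, square body down on the plate between the two jaws. Then let go, take it again by its hexagonal jam nut and run the nut clockwise down the screw until it is tight against the body, leaving the stop standing in the fork with the nut tight. Leave the shorter stop, the cork and the beaker where they are.

Things in the scene. Friction and masses are not known exactly. Their poses are not given: they have to be found in the camera images.
- stop: The stop to lock, loose, 0.29 kg, bare metal, 74 mm tall. Origin: centre of its underside, z up. From below: a square aluminium body 32 x 32 x 30 mm (sides along its x and y), a round boss 20 mm in diameter from 30 to 44 mm height, a 12 mm screw from 44 to 74 mm. The nut runs on the screw and jams on the top of the boss at 44 mm. It stands upright in the tray, whose floor is 4 mm thick
- nut (a joint): Turn of the jam nut on the stop, relative to the rest of the stop; 0 = tight against the boss (a hard end stop), positive = unscrewed, anticlockwise seen from above. It rises 16 mm a turn (2.55 mm per rad), right-hand thread: clockwise from above runs it down. It starts 2.0 to 2.8 rad (5 to 7 mm) up. Light friction, about 0.03 N m; it stays where it is left
- nut_mid (a point): Centre of the hexagonal jam nut of the stop, on the screw's axis at mid height of the nut: 24 mm across flats, 16 mm tall, steel. It turns with the nut: its x axis is square to one pair of flats (the other pairs at +60 and -60 degrees), z up. Tight, it lies 52 mm above the stop's underside
- stop_short: The other stop in the tray, loose, same body and nut but its screw ends 64 mm up, only 4 mm above its nut, and the nut already sits tight. Not to be moved. Origin: centre of its underside
- tray: Fixed grey parts tray, 160 (x) x 230 (y) mm outside, wall 4 mm, rim 22 mm high, floor 4 mm thick. Origin: centre of its underside. The two stops stand in it about 110 mm apart along its y, the cork near its +x side between them
- fork_seat (a point): Seat of the holding fork: centre of the channel between the jaws, on the top of its base plate, 8 mm above the worktop. Its x axis runs along the channel, which is open at both ends, its y axis across it. The plate is 80 (x) x 92 (y) mm, fixed. Two jaws, each 30 mm long in x and 12 mm thick, stand 16 mm up from the plate with 36 mm between them (inner faces at y = -18 and +18 mm); the top 2 mm are stepped back by 1 mm. Four screw heads 3 mm high near the plate's corners
- cork: Bystander: loose cork stopper, 24 mm wide, 44 mm tall, standing in the tray. Origin: centre of its underside
- beaker: Bystander: loose small glass beaker, 57 mm wide, 65 mm tall, on the worktop. Origin: centre of its underside
Things that resemble listed ones, but are neither listed nor needed, are in the scene too. What is shaped like the stop but green is not meant.

How it is judged:
On the way, in this order (a step that is already met when the one before it is completed fails the run):
1. the stop stands in the fork, down on the plate, let go, its nut not yet run down (distance between stop and fork_seat below 0.012 m and z of stop in the frame of fork_seat below 0.003 m and angle between stop's own z axis and vertical below 0.08 rad and value of joint nut above 1 rad and contact force between the fingers and stop below 0.1 N), for 0.2 s.
2. the nut is run down tight with the stop in the fork (value of joint nut below 0.15 rad and z of stop in the frame of fork_seat below 0.003 m), for 0.1 s.
At the end, for the whole second after the job is handed in: The long-screwed stop stands upright (within 0.08 rad) and at rest between the fork's jaws, on the plate (within 3 mm) and within 12 mm of the seat's centre, and its nut is within 0.15 rad (0.4 mm) of tight; the shorter stop stands within 30 mm of where it was (all of step 2 and distance between stop and fork_seat below 0.012 m and angle between stop's own z axis and vertical below 0.08 rad and linear speed of stop below 0.01 m/s and distance of stop_short from where it was at the start of the episode below 0.03 m and angle between stop_short's own z axis and vertical below 0.3 rad); the robot touches nothing.
It fails at once if the shorter stop is shifted more than 30 mm or knocked over (distance of stop_short from where it was at the start of the episode above 0.03 m or angle between stop_short's own z axis and vertical above 0.5 rad).
It fails at once if the cork is shifted more than 40 mm (distance of cork from where it was at the start of the episode above 0.04 m).
It fails at once if the beaker is shifted more than 40 mm (distance of beaker from where it was at the start of the episode above 0.04 m).
It also fails if it takes over 51 s, if anything falls off the work surface, if the arm or the gripper's body presses on something with over 40 N, if the wrist force passes 120 N, or if a joint passes its speed limit or range.

### The arm

A 6-joint arm with a two-finger parallel gripper is mounted at the origin on a cart in front of the work surface, level with it; the furniture and walls round the work are solid. World frame = base frame: x ahead of the robot, y to its left, z up, the work surface at z = 0. Lengths are in m, angles in rad, forces in N, time in s.
With the tool pointing down it reaches from about 0.3 to 0.775 m from the base axis. Payload 14.6 kg.
Tool frame: the origin (TCP) lies on the mounting face of the last link; the fingertips stand 199 mm ahead of it and the grasp point (between the pads) lies 180 mm ahead of it; z points along the fingers, y is the direction in which the jaws open and shut (so a half turn about z gives the same grasp; the last joint's range is limited). The gripper opens to 94 mm and grips with 3 to 60 N. Pads are 16 mm wide; open, the fingers measure 119 mm over their backs; the gripper's body (75 mm by 177 mm) begins 78 mm behind the grasp point.
Start: joints at [-0.067, 0.3, 1.521, -0, 1.321, -0.067], TCP at [0.55, -0, 0.405] pointing down, gripper open.
Joint ranges: [-3.03, 3.03], [-0.79, 2.21], [0.23, 2.52], [-1.04, 4.18], [0, 3.07], [-2.55, 2.55]. Speed limits (rad/s): [2.22, 2.22, 2.57, 3.14, 3.14, 3.14].

### API

Orientations are given as [roll, pitch, yaw] about the fixed x, y, z axes, in that order (R = Rz(yaw) Ry(pitch) Rx(roll)).
In Python, from station import sensors, vision, job gives the robot as it stands. The module is installed in compiled form; this text tells all that it offers.
- The arm moves only by the tool arm_command, never from a script. Its argument "plan" is one flat list of numbers, 5 for each row, row after row: the closure, from -1 (fully open) to 1 (shut), so that 0 is half open, then the shift along the world's x, y, z scaled (see below), then the turn about the world's z scaled (see below). A call has 1 to 20 rows; each row is the pose to reach, as a shift and turn from the pose commanded when the call began; what a row does not reach only later rows make up. The controller multiplies each number of a shift by 400 mm and each number of a turn by 120 degrees. A row lasts 1/10 s, in which the tool goes at most 50 mm and 8.59 degrees, less where a joint would pass 70% of its speed; a pose out of reach is approached as far as the arm can. A call with a number of a shift or a turn outside -1 to 1 is refused whole. A call with a gripper value outside its range is refused whole. The fingers move at their own pace and stop on an object; "newtons" is the grip in N (left out, the last holds). Time passes only in rows, so rows that repeat a pose let the fingers close. It gives the time, the measured TCP pose, the force and the opening at its end, in the units of the state.
- sensors.get_obs(): the state, without advancing time (a new reading comes with each control period).
- vision.camera(name): name is "scene" or "side" or "wrist"; returns the picture (384x512x3 uint8, blue, green, red); there is no depth.
- vision.camera_params(name): a dict with "intrinsics" (3x3 intrinsics, pixels), "rvec" (rotation vector, rad) and "tvec" (3), from world to camera coordinates, as OpenCV has them. Camera axes: x right, y down, z forward; pixel columns grow to the right and rows downward; lengths in m; the calibration is good to about 2 mm. A picture is of the moment at which its call begins: read the wrist's pose just before it. camera_params takes no time and is no camera call; for the wrist camera it gives the pose at the moment of the call.
- job.hand_in(): hands the job in, once; it reports no verdict.
Trained networks look in the newest picture that a camera, given by its name, has taken for a name from the list of things; names that differ only in an ending like _2 or _b are one class to them, and where a whole thing is asked for, a point or a joint stands for the part that bears it (a point fixed in the world has none). Each returns a list of dicts, best first, with "confidence" (0 to 1); they miss things now and then, are a little off and sometimes report something else, mostly with a low value. They report only what shows in the picture. A call takes as long as a camera call. They do not tell look-alikes from the thing itself.
- vision.search_frame(name, camera): "at" ([row, column] in pixels, amid what is visible of it).
- vision.silhouettes(name, camera): "mask" (384x512 bool, what is visible of it) and "at" ([row, column] in pixels, amid what is visible of it).
- vision.pinpoint(name, camera): "at" ([row, column] in pixels: a listed point, or the origin of a listed thing).
The state is a dict: "time_s": time; "qpos": joint angles; "joint_vel": joint speeds; "tau": joint torques, N m; "ee_pos": TCP position; "eef_rot": TCP orientation; "force": force on the tool from outside, world axes, zero at the start; "moment": the same for the moment, N m; "grip_width": finger opening in m.
Only numpy, scipy, OpenCV 4.12 (cv2) and the standard library are available. Lean on these libraries where they do the work, as an engineer would, in place of code of your own. Each camera call takes 0.05 s, during which the arm holds its last target.

## Working session

There is one attempt and no reset: what is moved stays moved. The work goes in short steps, Python scripts to look and compute and a tool call to move; the robot and the scene stay as the last step left them, time stands still between calls to the robot, and variables do not carry over. Pictures are saved under pics/ and viewed, and the job is handed in when it is done.

Besides the shell and the picture viewer there is one more tool, called as name(argument=value, ...), one argument or row to a line, values as JSON. arm_command: Moves the arm, as the interface text tells. Its arguments: {"type":"object","properties":{"plan":{"type":"array"},"newtons":{"type":"number"}},"required":["plan"]}

```bash
mkdir -p pics; ls; python3 - <<'E'
from station import sensors, vision, job
import cv2,numpy as np
o=sensors.get_obs()
for k,v in o.items(): print(k,np.round(v,4))
for c in ["scene","side","wrist"]:
    im=vision.camera(c); cv2.imwrite(f"pics/{c}0.png",im)
    p=vision.camera_params(c); print(c,np.round(p["intrinsics"],1).tolist(),np.round(p["rvec"],3).ravel(),np.round(p["tvec"],3).ravel())
    for n in ["stop","nut_mid","stop_short","tray","fork_seat","cork","beaker"]:
        try: r=vision.pinpoint(n,c); print(n,[(np.round(d["at"],1).tolist(),round(d["confidence"],2)) for d in r])
        except Exception as e: print(n,e)
print(sensors.get_obs()["time_s"])
E
```

```text
pics
time_s 0.0
qpos [-0.0666  0.3005  1.5216 -0.      1.3207 -0.0666]
joint_vel [-0.0018 -0.0002 -0.0014 -0.0013  0.0022 -0.0006]
tau [-1.50000e-03 -5.31806e+01 -3.52736e+01  7.08000e-02  2.44000e-02
 -0.00000e+00]
ee_pos [ 0.55   -0.      0.4041]
eef_rot [-3.1404e+00 -1.0000e-04  1.5708e+00]
force [-0.4646  0.4127  0.3289]
moment [0.0032 0.0606 0.0295]
grip_width 0.0941
scene [[465.7, 0.0, 256.1], [0.0, 465.7, 197.0], [0.0, 0.0, 1.0]] [ 2.046 -0.988  0.504] [-0.306  0.371  0.54 ]
stop [([177.2, 225.7], 0.8), ([210.8, 198.7], 0.72), ([271.7, 285.6], 0.62)]
nut_mid [([157.0, 222.0], 0.69), ([187.8, 193.3], 0.49)]
stop_short [([196.8, 148.6], 0.82)]
tray [([205.3, 173.1], 0.78), ([191.1, 190.7], 0.44)]
fork_seat [([270.8, 285.6], 0.74)]
cork [([188.6, 192.6], 0.59)]
beaker [([244.4, 379.9], 0.75)]
side [[445.1, 0.0, 249.0], [0.0, 445.1, 189.8], [0.0, 0.0, 1.0]] [ 0.369 -2.719  1.283] [0.605 0.084 0.865]
stop [([251.2, 260.6], 0.94), ([258.8, 182.9], 0.89)]
nut_mid [([228.4, 262.3], 0.7), ([237.2, 178.1], 0.66)]
stop_short [([306.5, 263.1], 0.94)]
tray [([273.5, 258.6], 0.65)]
fork_seat [([173.9, 297.3], 0.81)]
cork [([268.0, 222.3], 0.88)]
beaker [([140.0, 237.5], 0.84)]
wrist [[326.5, 0.0, 266.6], [0.0, 326.5, 193.7], [0.0, 0.0, 1.0]] [-2.85  0.    0.  ] [-0.55  -0.031  0.392]
stop []
nut_mid []
stop_short []
tray []
fork_seat [([207.9, 247.1], 0.63)]
cork []
beaker []
1.2
```

View images.

View pics/scene0.png

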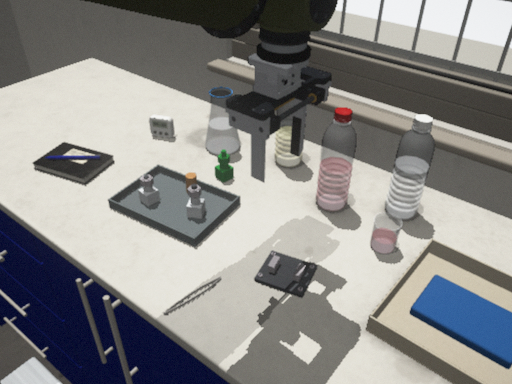

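View pics/side0.png

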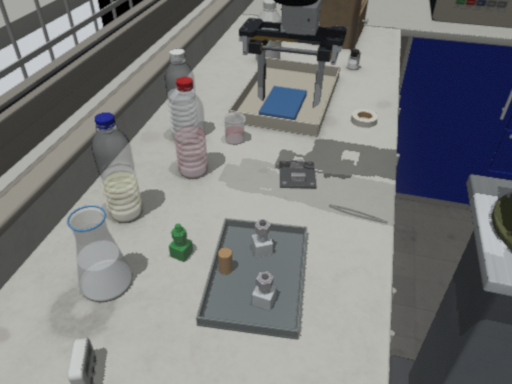

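View pics/wrist0.png

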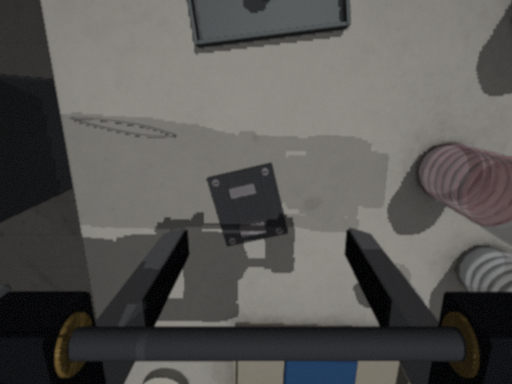

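```bash
cat > h.py <<'E'
import numpy as np,cv2
from station import sensors, vision, job
def P(c):
    p=vision.camera_params(c);R=cv2.Rodrigues(np.array(p["rvec"],float))[0];t=np.array(p["tvec"],float).ravel();return np.array(p["intrinsics"]),R,t
def ray(c,rc,z,p=None):
    K,R,t=p or P(c); d=R.T@np.linalg.solve(K,[rc[1],rc[0],1]); o=-R.T@t
    return o+d*(z-o[2])/d[2]
def tri(obs):
    A=[];b=[]
    for c,rc in obs:
        K,R,t=P(c); M=K@np.c_[R,t]
        for row,v in ((0,rc[1]),(1,rc[0])):
            r=M[row]-v*M[2];A.append(r[:3]);b.append(-r[3])
    return np.linalg.lstsq(np.array(A),np.array(b),rcond=None)[0]
def proj(c,X,p=None):
    K,R,t=p or P(c); q=K@(R@np.asarray(X)+t); return q[1]/q[2],q[0]/q[2]
E
python3 - <<'E'
from h import *
a=cv2.imread("pics/scene0.png")[160:240,120:250]; b=cv2.imread("pics/side0.png")[205:325,200:300]
a=cv2.resize(a,None,fx=4,fy=4,interpolation=cv2.INTER_CUBIC)[:, :]; b=cv2.resize(b,None,fx=2.7*1.2,fy=2.7*1.2,interpolation=cv2.INTER_CUBIC)
h=max(a.shape[0],b.shape[0]); pad=lambda i:cv2.copyMakeBorder(i,0,h-i.shape[0],0,0,0)
c=np.hstack([pad(a),pad(b)]); c=cv2.resize(c,None,fx=min(1,790/c.shape[1]),fy=min(1,790/c.shape[1])); cv2.imwrite("pics/crop0.png",c);print(c.shape)
for n,s,d in [("A stop",(210.8,198.7),(251.2,260.6)),("B",(196.8,148.6),(306.5,263.1)),("fork",(270.8,285.6),(173.9,297.3)),("green",(177.2,225.7),(258.8,182.9)),("tray",(205.3,173.1),(273.5,258.6)),("cork",(188.6,192.6),(268,222.3)),("beaker",(244.4,379.9),(140,237.5)),("nutA",(187.8,193.3),(228.4,262.3))]:
    print(n,np.round(tri([("scene",s),("side",d)]),4),np.round(ray("scene",s,.004),3),np.round(ray("side",d,.004),3))
for c in("scene","side"):
    K,R,t=P(c);print(c,-R.T@t)
print("fork wrist",ray("wrist",(207.9,247.1),.008))
E
```

```text
(364, 790, 3)
A stop [0.5522 0.2016 0.003 ] [0.556 0.201 0.004] [0.548 0.205 0.004]
B [0.5181 0.3198 0.0039] [0.522 0.32  0.004] [0.515 0.322 0.004]
fork [ 0.527  -0.0431  0.0055] [ 0.529 -0.042  0.004] [ 0.526 -0.044  0.004]
green [ 0.6899  0.2476 -0.0071] [0.685 0.238 0.004] [0.68  0.261 0.004]
tray [0.5373 0.2576 0.0033] [0.535 0.257 0.004] [0.539 0.257 0.004]
cork [0.6029 0.2643 0.0063] [0.605 0.267 0.004] [0.604 0.262 0.004]
beaker [ 0.6988 -0.1454  0.0036] [ 0.702 -0.146  0.004] [ 0.696 -0.141  0.004]
nutA [0.5479 0.2054 0.0652] [0.608 0.267 0.004] [0.56  0.146 0.004]
scene [ 0.02365982 -0.36028103  0.62669983]
side [0.42133389 0.75254684 0.61376631]
fork wrist [ 0.52637091 -0.04811835  0.008     ]
```

View pics/crop0.png

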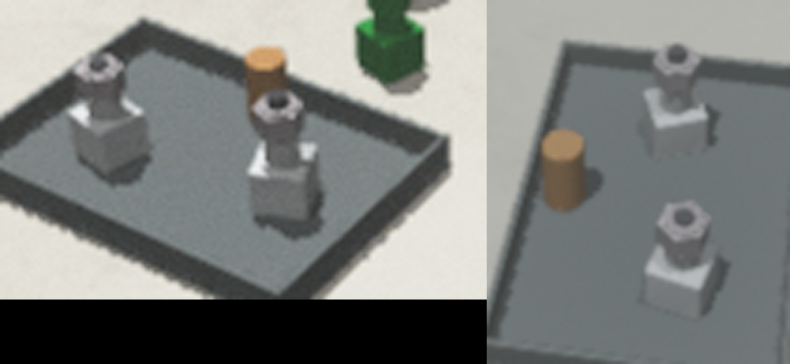

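arm_command(
  plan=[-1, 0, 0.125, 0, 0, -1, 0, 0.25, 0, 0, -1, 0, 0.375, 0, 0, -1, 0, 0.5, -0.06, 0, -1, 0, 0.625, -0.12, 0, -1, 0, 0.625, -0.16, 0, -1, 0, 0.625, -0.16, 0, -1, 0, 0.625, -0.16, 0],
)

```text
time_s: 2.0
ee_pos: [0.5502, 0.2496, 0.3411]
eef_rot: [-3.141, 0.0, 1.571]
force: [0.4, 0.0, 0.6]
grip_width: 0.0938
```

```bash
python3 - <<'E'
from h import *
o=sensors.get_obs(); print(o["time_s"],o["ee_pos"],o["eef_rot"],np.abs(o["joint_vel"]).max())
p=P("wrist"); im=vision.camera("wrist"); cv2.imwrite("pics/w1.png",im)
np.savez("w1.npz",K=p[0],R=p[1],t=p[2])
print("cam",-p[1].T@p[2])
for n,z in [("stop",.004),("stop_short",.004),("nut_mid",.065)]:
    for d in vision.pinpoint(n,"wrist"): print(n,np.round(d["at"],1),round(d["confidence"],2),np.round(ray("wrist",d["at"],z,p),4))
E
```

```text
2.0 [0.55015241 0.2495646  0.34110672] [-3.14143594e+00  1.98451294e-04  1.57078151e+00] 0.027530671212893983
cam [0.55031976 0.33270697 0.32103014]
stop [184.9 402.2] 0.84 [0.6867 0.2466 0.004 ]
stop [226.  263.5] 0.75 [0.5471 0.2021 0.004 ]
nut_mid [252.5 269.9] 0.8 [0.5532 0.2025 0.065 ]
nut_mid [199.8 426.6] 0.76 [0.6821 0.2505 0.065 ]
```

View pics/w1.png

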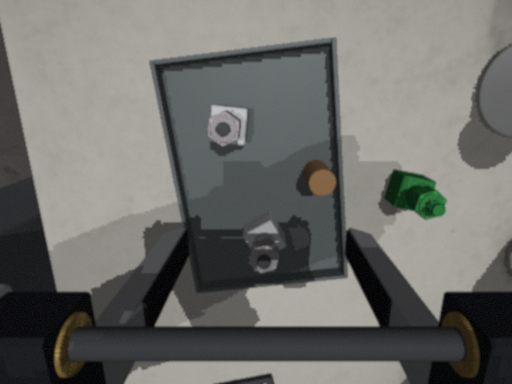

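arm_command(
  plan=[-1, 0, -0.1, -0.05, 0, -1, 0, -0.2, -0.1, 0, -1, 0, -0.25, -0.1, 0, -1, 0, -0.25, -0.1, 0, -1, 0, -0.25, -0.1, 0],
)

```text
time_s: 2.7
ee_pos: [0.5502, 0.1498, 0.3017]
eef_rot: [3.14, -0.001, 1.569]
force: [-0.5, 0.3, 0.2]
grip_width: 0.0941
```

```bash
python3 - <<'E'
from h import *
o=sensors.get_obs(); print(o["time_s"],o["ee_pos"],o["eef_rot"],np.abs(o["joint_vel"]).max())
p=P("wrist"); im=vision.camera("wrist"); cv2.imwrite("pics/w2.png",im)
np.savez("w2.npz",K=p[0],R=p[1],t=p[2])
print("cam",-p[1].T@p[2])
for n,z in [("stop",.004),("stop_short",.004),("nut_mid",.065)]:
    for d in vision.pinpoint(n,"wrist"): print(n,np.round(d["at"],1),round(d["confidence"],2),np.round(ray("wrist",d["at"],z,p),4))
s=vision.camera("scene"); cv2.imwrite("pics/s2.png",s)
a=cv2.imread("pics/scene0.png")[165:225,130:220]
b=cv2.imread("pics/side0.png")[210:320,205:295]
a=cv2.resize(a,None,fx=6,fy=6,interpolation=cv2.INTER_CUBIC)
b=cv2.resize(b,None,fx=2.8,fy=2.8,interpolation=cv2.INTER_CUBIC)
print(a.shape,b.shape)
H=max(a.shape[0],b.shape[0]); pad=lambda i:cv2.copyMakeBorder(i,0,H-i.shape[0],0,0,0)
cv2.imwrite("pics/crop2.png",np.hstack([pad(a),pad(b)]))
x=cv2.resize(im[60:260,160:400],None,fx=3,fy=3,interpolation=cv2.INTER_CUBIC); cv2.imwrite("pics/w2c.png",x)
E
```

```text
2.7 [0.55023701 0.14977965 0.30165161] [ 3.14003241e+00 -5.09133690e-04  1.56947013e+00] 0.025122875349446253
cam [0.55055625 0.23292419 0.28161848]
stop [ 78.6 434. ] 0.98 [0.6855 0.2459 0.004 ]
stop [136.5 263.7] 0.75 [0.5485 0.2    0.004 ]
nut_mid [ 76.6 475.2] 0.77 [0.6815 0.2442 0.065 ]
nut_mid [147.1 264.2] 0.67 [0.5493 0.2003 0.065 ]
(360, 540, 3) (308, 252, 3)
```

View pics/crop2.png

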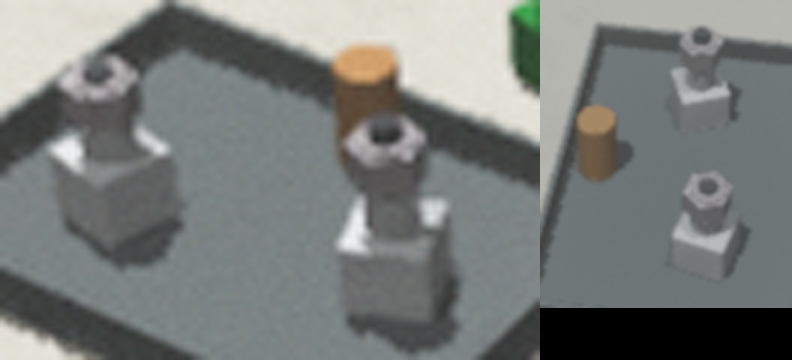

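View pics/w2.png

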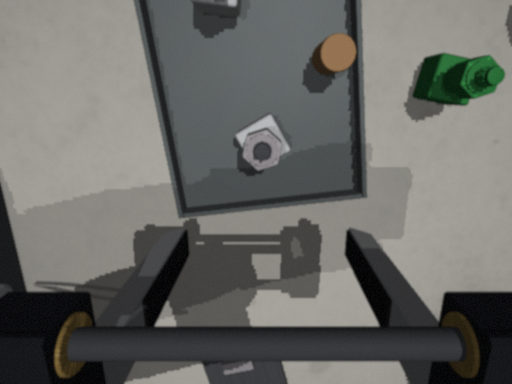

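```bash
python3 - <<'E'
from h import *
for n,s,d in [("B top",(177.5,146.7),(276.8,265)),("A top",(187.2,194.5),(224.3,262.9))]:
    X=tri([("scene",s),("side",d)]); print(n,X,proj("scene",X),proj("side",X))
# predicted image positions for base from triangulated xy
for n,X in [("B",(.518,.320)),("A",(.550,.2015))]:
    for z in (.064,.070,.076,.068,.078): print(n,z,np.round(proj("scene",(*X,z)),1),np.round(proj("side",(*X,z)),1))
a=cv2.imread("pics/w1.png")[85:160,190:260]; a=cv2.resize(a,None,fx=5,fy=5,interpolation=cv2.INTER_CUBIC)
b=cv2.imread("pics/w2.png")[100:185,220:310]; b=cv2.resize(b,None,fx=4.4,fy=4.4,interpolation=cv2.INTER_CUBIC)
H=max(a.shape[0],b.shape[0]); pad=lambda i:cv2.copyMakeBorder(i,0,H-i.shape[0],0,0,0)
cv2.imwrite("pics/c3.png",np.hstack([pad(a),pad(b)]))
E
```

```text
B top [0.51642309 0.30881305 0.06337688] (np.float64(177.60651401741038), np.float64(146.5629286943407)) (np.float64(276.6357090470474), np.float64(264.80672417547663))
A top [0.54757864 0.2004765  0.06980912] (np.float64(187.5564475833126), np.float64(194.10002512058523)) (np.float64(223.83180041863537), np.float64(262.4158475853353))
B 0.064 [175.1 143.5] [281.6 262.1]
B 0.07 [172.8 143.1] [279.1 262.2]
B 0.076 [170.4 142.8] [276.6 262.3]
B 0.068 [173.5 143.3] [280.  262.2]
B 0.078 [169.6 142.6] [275.8 262.3]
A 0.064 [189.1 194.8] [226.3 260.9]
A 0.07 [186.7 194.6] [223.9 260.9]
A 0.076 [184.3 194.4] [221.4 261. ]
A 0.068 [187.5 194.6] [224.7 260.9]
A 0.078 [183.5 194.3] [220.6 261. ]
```

View pics/c3.png

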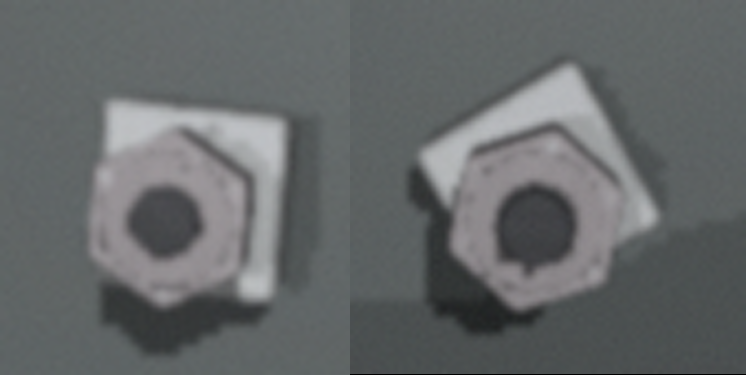

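```bash
python3 - <<'E'
from h import *
z=np.load("w2.npz"); p=(z["K"],z["R"],z["t"])
im=cv2.imread("pics/w2.png"); g=cv2.cvtColor(im,cv2.COLOR_BGR2GRAY)
c=np.array([[270.7,114.1],[235.9,135.9],[290.5,149.3]],np.float32).reshape(-1,1,2)
c2=cv2.cornerSubPix(g,c.copy(),(3,3),(-1,-1),(3,30,.01)).reshape(-1,2); print(c2)
for q in (c.reshape(-1,2),c2):
    T,L,Rr=[ray("w",(b,a),.034,p)[:2] for a,b in q]
    print(np.round([T,L,Rr],4).tolist(),"len",np.linalg.norm(T-L),np.linalg.norm(T-Rr),"ang",np.degrees(np.arctan2(*(T-L)[::-1])),np.degrees(np.arctan2(*(T-Rr)[::-1])),"ctr",(L+Rr)/2)
# nut ring centre
q=(220+(535-350)/4.4,100+225/4.4); print(ray("w",(q[1],q[0]),.076,p),ray("w",(q[1],q[0]),.070,p))
E
```

```text
[[270.1317   114.070206]
 [235.14558  135.63565 ]
 [289.78152  149.2813  ]]
[[0.554, 0.22], [0.5278, 0.2041], [0.5691, 0.1939]] len 0.030589596432923322 0.030148699301514738 ang 31.331483454141566 120.10943762433682 ctr [0.54846344 0.19896393]
[[0.5535, 0.22], [0.5273, 0.2042], [0.5685, 0.1939]] len 0.03062024623839738 0.030090799069818652 ang 30.912248825935862 119.89268759279007 ctr [0.54790923 0.19907047]
[0.5479614 0.199364  0.076    ] [0.54788568 0.1983847  0.07      ]
```

arm_command(
  plan=[-0.36, -0.003, 0.06, 0, 0.07, -0.36, -0.005, 0.124, 0, 0.14, -0.36, -0.005, 0.124, 0, 0.21, -0.36, -0.005, 0.124, 0, 0.254, -0.36, -0.005, 0.124, 0, 0.254, -0.36, -0.005, 0.124, -0.05, 0.254, -0.36, -0.005, 0.124, -0.1, 0.254, -0.36, -0.005, 0.124, -0.15, 0.254, -0.36, -0.005, 0.124, -0.2, 0.254, -0.36, -0.005, 0.124, -0.23, 0.254, -0.36, -0.005, 0.124, -0.23, 0.254, -0.36, -0.005, 0.124, -0.23, 0.254],
  newtons=25,
)

```text
time_s: 4.15
ee_pos: [0.5482, 0.1997, 0.2093]
eef_rot: [3.141, 0.0, 2.102]
force: [0.2, -1.0, -0.3]
grip_width: 0.0639
```

```bash
python3 - <<'E'
from h import *
w=vision.camera("wrist"); s=vision.camera("side"); 
c=cv2.resize(s[190:330,180:320],None,fx=2.74,fy=2.74); cv2.imwrite("pics/g3.png",np.hstack([cv2.resize(w,(400,300)),cv2.resize(c,(300,300))]))
E
```

```text
(no output)
```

View pics/g3.png

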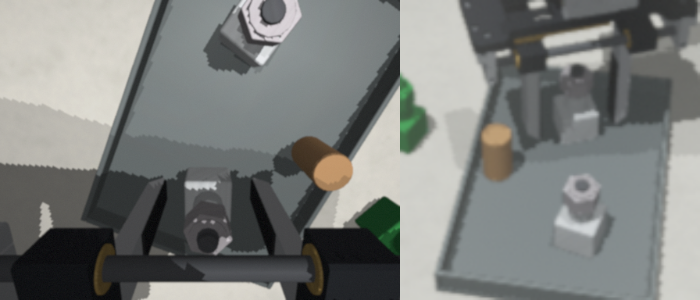

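Fingers straddle the body symmetrically (wrist pane ~ (210,205)), and the cork is clear. Closing, then lifting.

arm_command(
  plan=[1, 0, 0, 0, 0, 1, 0, 0, 0, 0, 1, 0, 0, 0, 0, 1, 0, 0, 0, 0, 1, 0, 0, 0, 0, 1, 0, 0, 0, 0],
  newtons=30,
)

```text
time_s: 4.85
ee_pos: [0.548, 0.1996, 0.2087]
eef_rot: [3.142, 0.0, 2.103]
force: [-0.5, -0.2, 1.9]
grip_width: 0.032
```

```bash
python3 - <<'E'
from h import *
print(ray("scene",(207,333),.0),ray("side",(172,191),0), "white",ray("scene",(162,289),0),ray("side",(217,122),0),"flask",ray("scene",(150,222),0))
X=ray("side",(172,191),0)
for z in(.1,.15,.2,.25): print(z,proj("side",(X[0],X[1],z)))
E
```

```text
[ 0.75081626 -0.01166802  0.        ] [0.76172882 0.00844089 0.        ] white [0.83685633 0.1641889  0.        ] [0.84136334 0.18622099 0.        ] flask [0.77471228 0.32889321 0.        ]
0.1 (np.float64(134.6504634933835), np.float64(187.2242978559833))
0.15 (np.float64(114.03450313374069), np.float64(185.14020972500808))
0.2 (np.float64(91.93861539747007), np.float64(182.90651424969712))
0.25 (np.float64(68.19751158914355), np.float64(180.50650222988153))
```

arm_command(
  plan=[1, 0, 0, 0.08, 0, 1, 0, 0, 0.16, 0, 1, 0, 0, 0.2, 0, 1, 0, 0, 0.2, 0],
)

```text
time_s: 5.25
ee_pos: [0.5482, 0.1997, 0.2907]
eef_rot: [3.138, 0.001, 2.103]
force: [-0.3, 0.9, -2.7]
grip_width: 0.0315
```

arm_command(
  plan=[1, -0.01, -0.12, 0, -0.05, 1, -0.03, -0.24, 0, -0.1, 1, -0.05, -0.36, 0, -0.146, 1, -0.052, -0.48, 0, -0.146, 1, -0.052, -0.6, 0, -0.146, 1, -0.052, -0.7, 0, -0.146, 1, -0.052, -0.775, 0, -0.146, 1, -0.052, -0.775, 0, -0.146, 1, -0.052, -0.775, 0, -0.146],
)

```text
time_s: 6.15
ee_pos: [0.5269, -0.1107, 0.2873]
eef_rot: [-3.14, -0.001, 1.796]
force: [0.6, 0.8, -2.8]
grip_width: 0.0318
```

```bash
python3 - <<'E'
from h import *
o=sensors.get_obs(); print(o["time_s"],o["ee_pos"],o["eef_rot"],np.abs(o["joint_vel"]).max(),o["grip_width"])
p=P("wrist"); im=vision.camera("wrist"); cv2.imwrite("pics/w4.png",im)
np.savez("w4.npz",K=p[0],R=p[1],t=p[2]); print("cam",-p[1].T@p[2])
for d in vision.pinpoint("fork_seat","wrist"): print(np.round(d["at"],1),round(d["confidence"],2),np.round(ray("wrist",d["at"],.008,p),4))
x=im[0:220,130:400]; cv2.imwrite("pics/w4c.png",cv2.resize(x,None,fx=2.7,fy=2.7,interpolation=cv2.INTER_CUBIC))
E
```

```text
6.15 [ 0.52690114 -0.11071703  0.28727305] [-3.13980216e+00 -1.12658185e-03  1.79563077e+00] 0.031606845037304356 0.03176176616740592
cam [ 0.50832828 -0.02965535  0.26730004]
[124.9 285.5] 0.55 [ 0.527  -0.0475  0.008 ]
```

View pics/w4c.png

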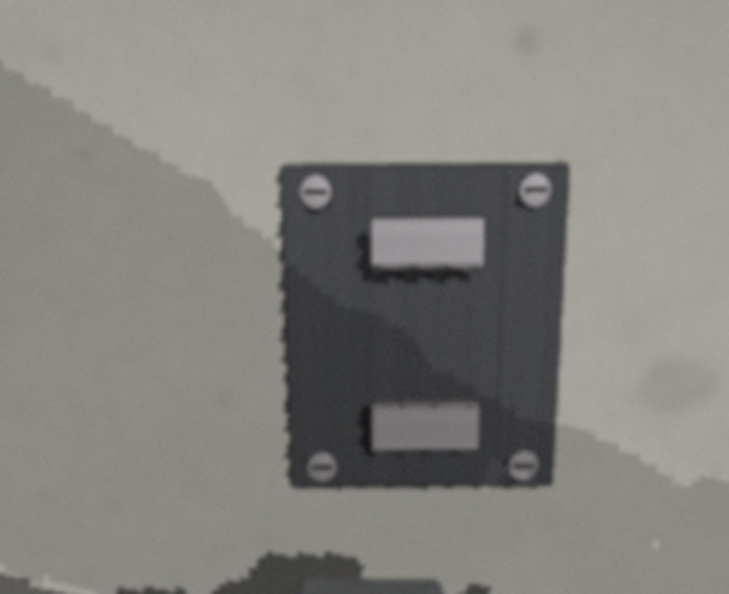

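View pics/w4.png

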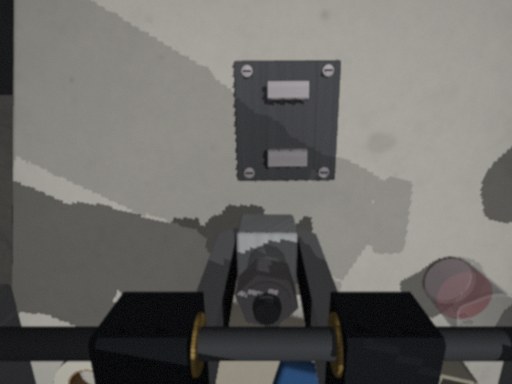

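```bash
python3 - <<'E'
from h import *
z=np.load("w4.npz"); p=(z["K"],z["R"],z["t"])
def R(q,h): return np.array([ray("w",(b/2.7,a/2.7+130),h,p)[:2] for a,b in q])
pl=R([(281,163),(568,163),(552,486),(292,486)],.008)
sc=R([(316,191),(536,190),(523,466),(322,467)],.011)
j1=R([(371,218),(484,218),(484,266),(371,266)],.024); j2=R([(372,403),(479,403),(479,451),(372,451)],.024)
for n,q in(("plate",pl),("screws",sc)):
    e=(q[1]+q[2]-q[0]-q[3])/2; f=(q[0]+q[1]-q[2]-q[3])/2
    print(n,q.mean(0),np.linalg.norm(e),np.linalg.norm(f),"angx",np.degrees(np.arctan2(e[1],e[0])),"angy-90",np.degrees(np.arctan2(f[1],f[0]))-90)
c1,c2=j1.mean(0),j2.mean(0); f=c1-c2
print("jaws",(c1+c2)/2,np.linalg.norm(f),np.degrees(np.arctan2(f[1],f[0]))-90)
# stop in the wrist? tool axis dir
o=sensors.get_obs(); print(np.degrees(o["eef_rot"][2])-90)
E
```

```text
plate [ 0.5276132  -0.04609728] 0.07866675945076941 0.09110121913020608 angx 12.89009393278293 angy-90 13.44273871507599
screws [ 0.52778388 -0.04632483] 0.05990786839714399 0.07708302216873354 angx 13.158408191677067 angy-90 13.172651511806407
jaws [ 0.52759566 -0.04607399] 0.049192169466348086 13.3255191573502
12.998506188997567
```

```bash
python3 - <<'E'
from h import *
im=cv2.imread("pics/w4.png")[200:330,200:340]; im=cv2.convertScaleAbs(im,alpha=1.8,beta=10)
cv2.imwrite("pics/w4d.png",cv2.resize(im,None,fx=4.5,fy=4.5,interpolation=cv2.INTER_CUBIC))
z=np.load("w4.npz"); p=(z["K"],z["R"],z["t"])
o=sensors.get_obs(); T=np.array(o["ee_pos"]); a=np.radians(13.0); jy=np.array([np.cos(a),np.sin(a)]); jx=np.array([-np.sin(a),np.cos(a)])
# expected pixel of features if stop centred in gripper
for dx in (0,.002):
  for nm,(x,y,h) in {"screwtop":(0,0,.074),"topnear L":(.016,-.016,.03),"topnear R":(.016,.016,.03),"botnear L":(.016,-.016,0),"botnear R":(.016,.016,0)}.items():
    X=T+np.r_[jx*(x+dx)+jy*y,0]; X[2]=T[2]-.2047+h
    r,c=proj("w",X,p); print(dx,nm,round(r,1),round(c,1),"crop",round((c-200)*4.5),round((r-200)*4.5))
E
```

```text
0 screwtop 312.8 268.4 crop 308 508
0 topnear L 231.3 236.8 crop 165 141
0 topnear R 231.2 299.4 crop 447 140
0 botnear L 211.4 241.3 crop 186 51
0 botnear R 211.3 294.7 crop 426 51
0.002 screwtop 308.5 268.4 crop 308 488
0.002 topnear L 227.6 236.7 crop 165 124
0.002 topnear R 227.6 299.5 crop 448 124
0.002 botnear L 208.2 241.2 crop 185 37
0.002 botnear R 208.2 294.8 crop 427 37
```

View pics/w4d.png

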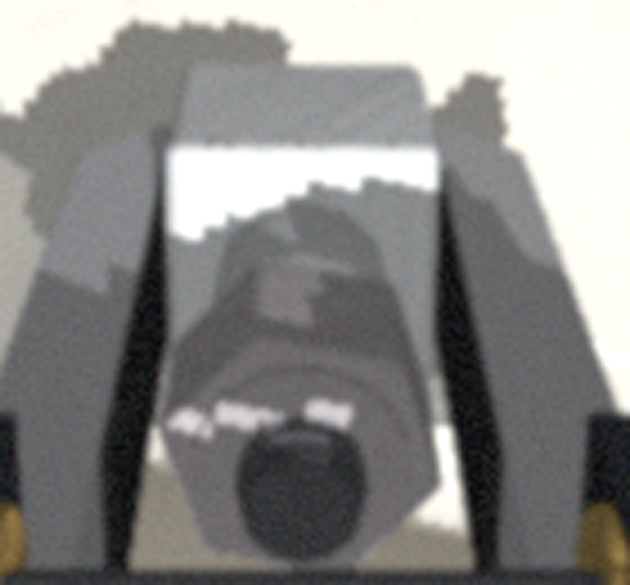

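arm_command(
  plan=[1, 0.001, 0.08, 0, 0.002, 1, 0.001, 0.163, 0, 0.002, 1, 0.001, 0.163, -0.05, 0.002, 1, 0.001, 0.163, -0.1, 0.002, 1, 0.001, 0.163, -0.13, 0.002, 1, 0.001, 0.163, -0.13, 0.002, 1, 0.001, 0.163, -0.13, 0.002],
)

```text
time_s: 6.95
ee_pos: [0.5278, -0.045, 0.237]
eef_rot: [3.141, 0.0, 1.801]
force: [0.9, 0.5, -1.0]
grip_width: 0.0316
```

```bash
python3 - <<'E'
from h import *
o=sensors.get_obs(); print(o["time_s"],o["ee_pos"],o["eef_rot"],np.abs(o["joint_vel"]).max(),o["grip_width"])
p=P("wrist"); im=vision.camera("wrist"); cv2.imwrite("pics/w5.png",im)
np.savez("w5.npz",K=p[0],R=p[1],t=p[2]); 
x=cv2.convertScaleAbs(im[150:290,190:350],alpha=1.5,beta=10); cv2.imwrite("pics/w5c.png",cv2.resize(x,None,fx=4.2,fy=4.2,interpolation=cv2.INTER_CUBIC))
F=np.array([.5276,-.0462]); a=np.radians(13.2); ax=np.array([np.cos(a),np.sin(a)]); ay=np.array([-np.sin(a),np.cos(a)])
for nm,(x,y,h) in {"jaw inner low L":(-.015,.018,.022),"jaw top in L":(-.015,.019,.024),"jaw top in R":(.015,.019,.024)}.items():
    r,c=proj("w",np.r_[F+ax*x+ay*y,h],p); print(nm,"crop",round((c-190)*4.2),round((r-150)*4.2))
E
```

```text
6.95 [ 0.52776213 -0.04501771  0.23702074] [3.14144698e+00 4.73826044e-05 1.80143407e+00] 0.015770256718460756 0.031638212306957327
jaw inner low L crop 219 233
jaw top in L crop 218 230
jaw top in R crop 420 231
```

View pics/w5c.png

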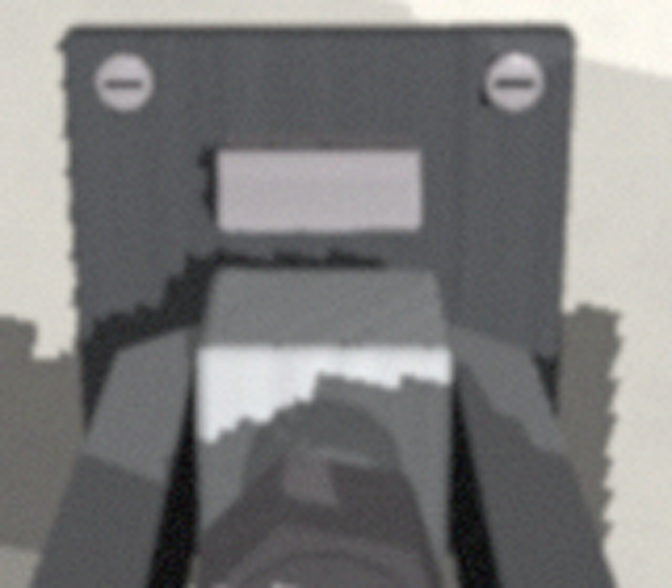

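```bash
python3 - <<'E'
from h import *
z=np.load("w5.npz"); p=(z["K"],z["R"],z["t"])
F=np.array([.5276,-.0462]); a=np.radians(13.2); ax=np.array([np.cos(a),np.sin(a)]); ay=np.array([-np.sin(a),np.cos(a)])
for nm,q,h in [("bot L",(210,268),.0323),("bot R",(438,270),.0323),("top L",(198,346),.0623),("top R",(450,347),.0623),("jaw inner L",(218,231),.024),("jaw inner R",(420,231),.024),("jaw outer L",(218,150),.024),("jaw outer R",(420,150),.024)]:
    d=ray("w",(150+q[1]/4.2,190+q[0]/4.2),h,p)[:2]-F; print(nm,np.round([d@ax*1e3,d@ay*1e3],2))
T=np.array([.52776,-.04502])-F; print("tcp",T@ax,T@ay)
E
```

```text
bot L [-15.59  16.13]
bot R [17.09 15.84]
top L [-14.69  17.07]
top R [16.09 16.95]
jaw inner L [-14.98  18.92]
jaw inner R [15.01 18.93]
jaw outer L [-14.71  31.38]
jaw outer R [14.75 31.39]
tcp 0.0004252266511903272 0.0011122869661726136
```

arm_command(
  plan=[1, 0, 0, -0.015, 0, 1, 0, 0, -0.03, 0, 1, 0, 0, -0.045, 0, 1, 0, 0, -0.055, 0, 1, 0, 0, -0.055, 0, 1, 0, 0, -0.055, 0],
)

```text
time_s: 7.6
ee_pos: [0.5276, -0.0452, 0.2146]
eef_rot: [-3.141, -0.0, 1.801]
force: [-0.3, -0.1, -1.7]
grip_width: 0.0315
```

arm_command(
  plan=[1, 0, 0, -0.003, 0, 1, 0, 0, -0.005, 0, 1, 0, 0, -0.006, 0, 1, 0, 0, -0.006, 0],
)

```text
time_s: 8.0
ee_pos: [0.5276, -0.0452, 0.2127]
eef_rot: [3.141, 0.0, 1.801]
force: [-4.0, 0.2, 5.2]
grip_width: 0.0318
```

arm_command(
  plan=[-0.36, 0, 0, 0, 0, -0.36, 0, 0, 0, 0, -0.36, 0, 0, 0, 0, -0.36, 0, 0, 0, 0],
)

```text
time_s: 8.4
ee_pos: [0.5276, -0.0452, 0.2122]
eef_rot: [-3.142, -0.0, 1.801]
force: [-1.0, -0.1, 0.5]
grip_width: 0.0606
```

```bash
python3 - <<'E'
from h import *
o=sensors.get_obs(); print(o["time_s"],o["ee_pos"],o["force"],o["grip_width"])
im=vision.camera("wrist"); s=vision.camera("side")
x=cv2.convertScaleAbs(im[150:290,190:350],alpha=1.5,beta=10); x=cv2.resize(x,(400,350),interpolation=cv2.INTER_CUBIC)
y=cv2.resize(s[100:212,240:368],(400,350),interpolation=cv2.INTER_CUBIC); cv2.imwrite("pics/w6.png",np.hstack([x,y]))
E
```

```text
8.4 [ 0.52759794 -0.0452028   0.21219495] [-0.98673112 -0.07459626  0.45076555] 0.06060411859177274
```

View pics/w6.png

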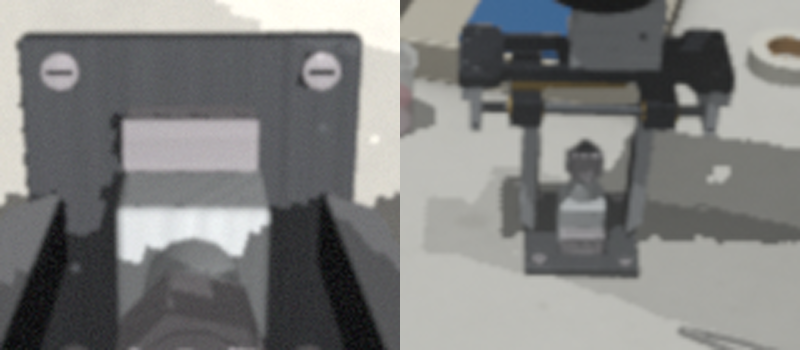

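arm_command(
  plan=[-0.36, 0, 0, 0.08, 0, -0.36, 0, 0, 0.18, 0, -0.36, 0, 0, 0.225, 0, -0.36, 0.02, -0.1, 0.225, 0, -0.36, 0.047, -0.2, 0.225, 0, -0.36, 0.047, -0.2, 0.225, 0, -0.36, 0.047, -0.2, 0.225, 0],
)

```text
time_s: 9.2
ee_pos: [0.5463, -0.1257, 0.302]
eef_rot: [-3.141, -0.0, 1.8]
force: [0.2, -0.3, 1.0]
grip_width: 0.0633
```

```bash
python3 - <<'E'
from h import *
o=sensors.get_obs(); print(o["time_s"],o["ee_pos"],o["eef_rot"],np.abs(o["joint_vel"]).max(),o["grip_width"],o["qpos"])
p=P("wrist"); im=vision.camera("wrist"); cv2.imwrite("pics/w7.png",im)
np.savez("w7.npz",K=p[0],R=p[1],t=p[2]); print("cam",-p[1].T@p[2])
for n,z in (("nut_mid",.066),("stop",.008)):
  for d in vision.pinpoint(n,"wrist"): print(n,np.round(d["at"],1),round(d["confidence"],2),np.round(ray("wrist",d["at"],z,p),4))
x=im[40:170,190:340]; cv2.imwrite("pics/w7c.png",cv2.resize(x,None,fx=5,fy=4.6*5/4.6,interpolation=cv2.INTER_CUBIC)[:600])
E
```

```text
9.2 [ 0.54629938 -0.1257106   0.3019511 ] [-3.14121253e+00 -3.35738836e-04  1.79973270e+00] 0.031297046540827336 0.06327141478700439 [-2.91525179e-01  4.27121529e-01  1.59999392e+00  1.13881740e-04
  1.11497396e+00 -5.20511772e-01]
cam [ 0.52741708 -0.04474139  0.28189186]
nut_mid [ 98.6 271.5] 0.94 [ 0.5307 -0.0458  0.066 ]
stop [ 94.3 267.9] 0.77 [ 0.528  -0.0435  0.008 ]
```

View pics/w7c.png

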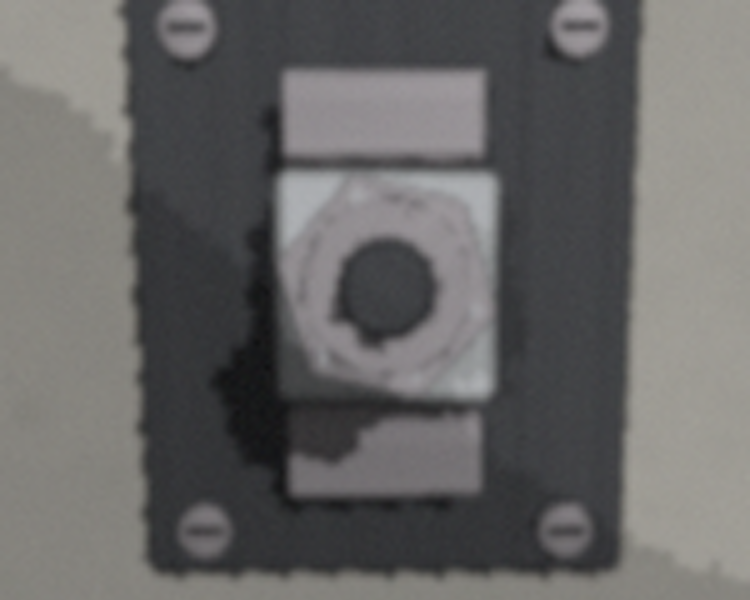

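```bash
python3 - <<'E'
from h import *
z=np.load("w7.npz"); p=(z["K"],z["R"],z["t"])
B=lambda q,h: ray("w",(40+q[1]/5,190+q[0]/5),h,p)[:2]
for h in (.074,.072):
    c=np.array([B(q,h) for q in [(350,177),(460,207),(492,308),(425,388),(320,365),(285,265)]])
    m=c.mean(0); a=np.degrees(np.arctan2(*(c-m).T[::-1])); print("nut c",m,"r",np.linalg.norm(c-m,axis=1).round(4),"normals mod60",((a+30)%60).round(1),((a+30)%60).mean())
print("screw top",B((388,287),.082))
b=np.array([B(q,.038) for q in [(277,172),(498,172),(497,398),(278,398)]]); print("body",b.mean(0),np.linalg.norm(b[1]-b[0]),np.linalg.norm(b[1]-b[2]))
F=np.array([.5276,-.0462]);a=np.radians(13.2); ax=np.array([np.cos(a),np.sin(a)]); ay=np.array([-np.sin(a),np.cos(a)]);d=b.mean(0)-F;print(d@ax,d@ay)
# commanded pose vs measured
E
```

```text
nut c [ 0.52815189 -0.04544966] r [0.0134 0.0125 0.0129 0.013  0.0127 0.0129] normals mod60 [33.5 29.9 31.6 33.5 30.9 32.1] 31.92168628073544
nut c [ 0.52815896 -0.04545647] r [0.0135 0.0127 0.0131 0.0131 0.0128 0.013 ] normals mod60 [33.5 29.9 31.6 33.5 30.9 32.1] 31.921686280735432
screw top [ 0.52806905 -0.04555039]
body [ 0.52814684 -0.04576569] 0.031068265407819044 0.03105830485978317
0.0006315660143567342 0.00029796710283210877
```

arm_command(
  plan=[-0.36, -0.02, 0.1, 0, 0.07, -0.36, -0.0455, 0.2, 0, 0.14, -0.36, -0.0455, 0.2, 0, 0.21, -0.36, -0.0455, 0.2, 0, 0.28, -0.36, -0.0455, 0.2, 0, 0.35, -0.36, -0.0455, 0.2, 0, 0.42, -0.36, -0.0455, 0.2, 0, 0.49, -0.36, -0.0455, 0.2, 0, 0.56, -0.36, -0.0455, 0.2, 0, 0.63, -0.36, -0.0455, 0.2, 0, 0.657, -0.36, -0.0455, 0.2, 0, 0.657, -0.36, -0.0455, 0.2, -0.05, 0.657, -0.36, -0.0455, 0.2, -0.1, 0.657, -0.36, -0.0455, 0.2, -0.135, 0.657, -0.36, -0.0455, 0.2, -0.135, 0.657, -0.36, -0.0455, 0.2, -0.135, 0.657],
)

```text
time_s: 10.95
ee_pos: [0.5284, -0.045, 0.2487]
eef_rot: [-3.142, 0.0, -3.106]
force: [0.2, -0.2, 0.5]
grip_width: 0.0637
```

```bash
python3 - <<'E'
from h import *
o=sensors.get_obs(); print(o["time_s"],o["ee_pos"],o["eef_rot"],o["qpos"].round(3) if hasattr(o["qpos"],"round") else o["qpos"],o["moment"],o["force"])
im=vision.camera("wrist"); cv2.imwrite("pics/w8.png",im)
x=cv2.convertScaleAbs(im[150:330,160:370],alpha=1.5,beta=10); cv2.imwrite("pics/w8c.png",cv2.resize(x,None,fx=3.3,fy=3.3,interpolation=cv2.INTER_CUBIC))
E
```

```text
10.95 [ 0.52835936 -0.04502708  0.24867781] [-3.14155397e+00  2.16240085e-04 -3.10637356e+00] [-0.154  0.441  1.724  0.     0.976 -1.76 ] [ 0.14327423 -0.06562596 -0.02203679] [ 0.22344511 -0.21865449  0.47935075]
```

View pics/w8c.png

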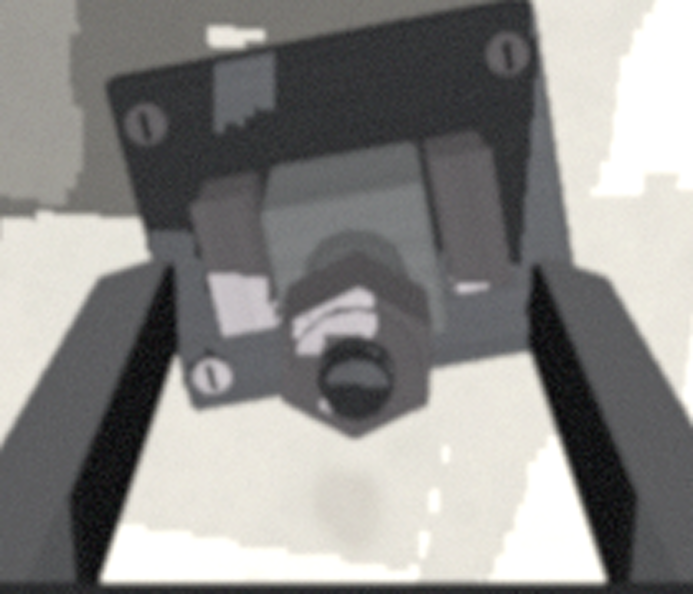

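The nut sits between the pads, flats parallel to them (crop centre ≈ (355,350)). Closing on it.

arm_command(
  plan=[1, 0, 0, 0, 0, 1, 0, 0, 0, 0, 1, 0, 0, 0, 0, 1, 0, 0, 0, 0, 1, 0, 0, 0, 0, 1, 0, 0, 0, 0],
  newtons=20,
)

```text
time_s: 11.6
ee_pos: [0.5282, -0.0452, 0.2483]
eef_rot: [3.141, -0.0, -3.106]
force: [0.7, 0.8, 1.0]
grip_width: 0.0238
```

```bash
python3 - <<'E'
from h import *
o=sensors.get_obs(); print(o["time_s"],o["ee_pos"],o["eef_rot"],o["moment"],o["force"],o["grip_width"])
E
```

```text
11.6 [ 0.52818359 -0.0451535   0.24826955] [ 3.14145653e+00 -3.10449910e-05 -3.10602570e+00] [ 0.17991201 -0.03511216  0.01028096] [0.67236696 0.80163867 1.02299956] 0.023803439121699688
```

arm_command(
  plan=[1, 0, 0, -0.0007, -0.05, 1, 0, 0, -0.0013, -0.1, 1, 0, 0, -0.002, -0.15, 1, 0, 0, -0.0027, -0.2, 1, 0, 0, -0.0033, -0.25, 1, 0, 0, -0.004, -0.3, 1, 0, 0, -0.0047, -0.35, 1, 0, 0, -0.0053, -0.4, 1, 0, 0, -0.006, -0.45, 1, 0, 0, -0.0067, -0.5, 1, 0, 0, -0.0073, -0.55, 1, 0, 0, -0.008, -0.6, 1, 0, 0, -0.0087, -0.65, 1, 0, 0, -0.0093, -0.7, 1, 0, 0, -0.01, -0.75, 1, 0, 0, -0.01, -0.75],
)

```text
time_s: 13.2
ee_pos: [0.5282, -0.0453, 0.2443]
eef_rot: [-3.141, 0.0, 1.605]
force: [-1.0, -1.5, 1.9]
grip_width: 0.024
```

```bash
python3 - <<'E'
from h import *
o=sensors.get_obs(); print(o["time_s"],o["ee_pos"],o["eef_rot"],o["moment"],o["force"],o["grip_width"])
im=vision.camera("wrist"); cv2.imwrite("pics/w9.png",im)
s=vision.camera("scene")
x=cv2.convertScaleAbs(im[130:330,130:400],alpha=1.5,beta=10); x=cv2.resize(x,(450,333),interpolation=cv2.INTER_CUBIC)
y=cv2.resize(s[215:305,240:332],(333,333),interpolation=cv2.INTER_CUBIC); cv2.imwrite("pics/w9c.png",np.hstack([x,y]))
E
```

```text
13.2 [ 0.52816217 -0.04533927  0.24432496] [-3.14135204e+00  2.53792461e-04  1.60469875e+00] [-0.15434427  0.26790215  0.05443064] [-1.00336029 -1.46830493  1.90451492] 0.023993488222467114
```

View pics/w9c.png

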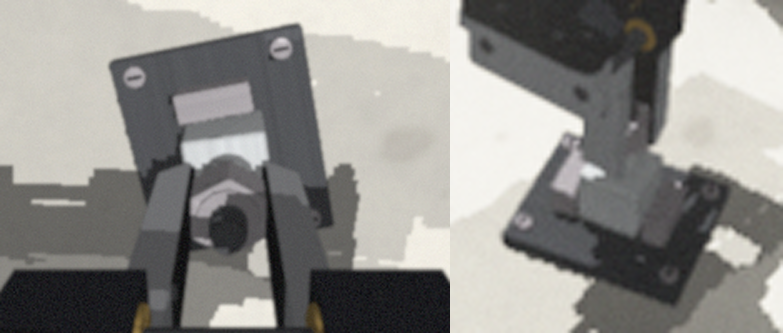

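arm_command(
  plan=[1, 0, 0, -0.0005, -0.04, 1, 0, 0, -0.0011, -0.08, 1, 0, 0, -0.0016, -0.12, 1, 0, 0, -0.0021, -0.16, 1, 0, 0, -0.0027, -0.2, 1, 0, 0, -0.0027, -0.2],
)

```text
time_s: 13.9
ee_pos: [0.5282, -0.0452, 0.2432]
eef_rot: [-3.141, -0.0, 1.189]
force: [-1.4, -0.0, 2.6]
grip_width: 0.0235
```

```bash
python3 - <<'E'
from h import *
o=sensors.get_obs(); print(o["time_s"],o["ee_pos"],o["eef_rot"],o["moment"],o["force"],o["grip_width"])
E
```

```text
13.9 [ 0.52815206 -0.04515993  0.24317766] [-3.14130899e+00 -5.03023288e-06  1.18858053e+00] [-0.00970884  0.40996399  0.02935676] [-1.41931627 -0.00461524  2.6440601 ] 0.02352157997462245
```

arm_command(
  plan=[1, 0, 0, -0.0005, -0.04, 1, 0, 0, -0.0011, -0.08, 1, 0, 0, -0.0013, -0.1, 1, 0, 0, -0.0013, -0.1],
)

```text
time_s: 14.3
ee_pos: [0.5282, -0.0451, 0.2426]
eef_rot: [-3.141, -0.0, 0.981]
force: [-1.6, 0.2, 2.8]
grip_width: 0.0239
```

```bash
python3 - <<'E'
from h import *
o=sensors.get_obs(); print(o["time_s"],o["ee_pos"],o["eef_rot"],o["moment"],o["force"],o["grip_width"],o["tau"][-1])
E
```

```text
14.3 [ 0.52816464 -0.04512611  0.2426455 ] [-3.14130925e+00 -5.36925505e-05  9.81246272e-01] [ 0.11953618  0.50686438 -0.01515861] [-1.56221365  0.22026237  2.76601861] 0.023913016593316423 0.8695541135966778
```

arm_command(
  plan=[1, 0, 0, -0.0005, -0.04, 1, 0, 0, -0.0011, -0.08, 1, 0, 0, -0.0013, -0.1, 1, 0, 0, -0.0013, -0.1],
)

```text
time_s: 14.7
ee_pos: [0.5282, -0.0451, 0.2421]
eef_rot: [-3.141, -0.0, 0.772]
force: [-2.5, 0.6, 2.3]
grip_width: 0.0239
```

```bash
python3 - <<'E'
from h import *
o=sensors.get_obs(); print(o["time_s"],o["ee_pos"],o["eef_rot"],o["moment"],o["force"],o["grip_width"],o["tau"][-1])
im=vision.camera("wrist"); cv2.imwrite("pics/w10.png",im)
s=vision.camera("scene")
x=cv2.convertScaleAbs(im[130:330,130:400],alpha=1.5,beta=10); x=cv2.resize(x,(450,333),interpolation=cv2.INTER_CUBIC)
y=cv2.resize(s[215:305,240:332],(333,333),interpolation=cv2.INTER_CUBIC); cv2.imwrite("pics/w10c.png",np.hstack([x,y]))
E
```

```text
14.7 [ 0.52815766 -0.04509458  0.24212379] [-3.14128523e+00 -5.14218596e-05  7.71720609e-01] [0.29986044 0.54352296 0.01285748] [-2.4782709   0.59488328  2.26626886] 0.02386894940520005 0.8674534969031811
```

View pics/w10c.png

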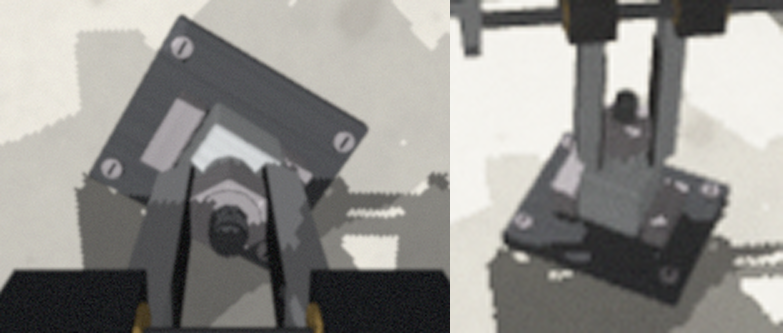

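arm_command(
  plan=[1, 0, 0, -0.0005, -0.04, 1, 0, 0, -0.0011, -0.08, 1, 0, 0, -0.0013, -0.1, 1, 0, 0, -0.0013, -0.1],
)

```text
time_s: 15.2
ee_pos: [0.5283, -0.0451, 0.2419]
eef_rot: [3.141, -0.001, 0.561]
force: [-1.9, 1.3, 5.6]
grip_width: 0.0238
```

```bash
python3 - <<'E'
from h import *
o=sensors.get_obs(); print(o["time_s"],o["ee_pos"],o["eef_rot"],o["moment"],o["force"],o["grip_width"],o["tau"][-1])
E
```

```text
15.2 [ 0.5283347  -0.04510715  0.24193518] [ 3.14106491e+00 -5.72598923e-04  5.61364917e-01] [0.33878515 0.47059612 0.51005818] [-1.94579096  1.30453965  5.63908392] 0.023813050594431565 1.2341878563165665
```

arm_command(
  plan=[1, 0, 0, 0, -0.02, 1, 0, 0, 0, -0.03, 1, 0, 0, 0, -0.03],
  newtons=30,
)

```text
time_s: 15.5
ee_pos: [0.5283, -0.0452, 0.2419]
eef_rot: [3.141, -0.0, 0.499]
force: [-3.7, -0.0, 5.3]
grip_width: 0.0238
```

```bash
python3 - <<'E'
from h import *
o=sensors.get_obs(); print(o["time_s"],o["ee_pos"],o["eef_rot"],o["moment"],o["force"],o["grip_width"],o["tau"][-1])
im=vision.camera("wrist"); cv2.imwrite("pics/w11.png",im)
s=vision.camera("scene")
x=cv2.convertScaleAbs(im[130:330,130:400],alpha=1.5,beta=10); x=cv2.resize(x,(450,333),interpolation=cv2.INTER_CUBIC)
y=cv2.resize(s[215:305,240:332],(333,333),interpolation=cv2.INTER_CUBIC); cv2.imwrite("pics/w11c.png",np.hstack([x,y]))
E
```

```text
15.5 [ 0.52829207 -0.04515296  0.24191844] [ 3.14097128e+00 -2.27234999e-04  4.99247136e-01] [0.21186773 0.64190637 0.70144887] [-3.69149542 -0.0270096   5.28788904] 0.023818626428068538 1.111724115908146
```

View pics/w11c.png

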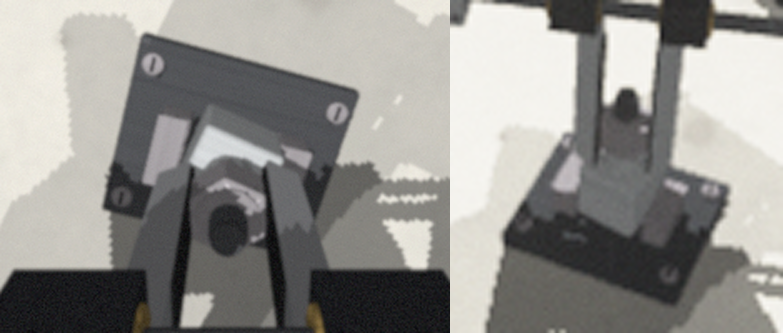

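arm_command(
  plan=[-0.1, 0, 0, 0, 0, -0.1, 0, 0, 0, 0, -0.1, 0, 0, 0, 0, -0.1, 0, 0, 0, 0, -0.1, 0, 0, 0.05, 0, -0.1, 0, 0, 0.1, 0, -0.1, 0, 0, 0.14, 0, -0.1, 0, 0, 0.14, 0, -0.1, 0, 0, 0.14, 0],
)

```text
time_s: 16.5
ee_pos: [0.5281, -0.0452, 0.2971]
eef_rot: [-3.142, 0.0, 0.497]
force: [-0.9, 0.3, -0.0]
grip_width: 0.052
```

arm_command(
  plan=[-0.1, 0.02, -0.1, 0.01, 0.07, -0.1, 0.0455, -0.2, 0.012, 0.14, -0.1, 0.0455, -0.2, 0.012, 0.21, -0.1, 0.0455, -0.2, 0.012, 0.28, -0.1, 0.0455, -0.2, 0.012, 0.35, -0.1, 0.0455, -0.2, 0.012, 0.42, -0.1, 0.0455, -0.2, 0.012, 0.49, -0.1, 0.0455, -0.2, 0.012, 0.56, -0.1, 0.0455, -0.2, 0.012, 0.62, -0.1, 0.0455, -0.2, 0.012, 0.62, -0.1, 0.0455, -0.2, 0.012, 0.62],
)

```text
time_s: 17.6
ee_pos: [0.5463, -0.1252, 0.3015]
eef_rot: [-3.141, -0.001, 1.791]
force: [-0.1, 0.0, -0.3]
grip_width: 0.0517
```

```bash
python3 - <<'E'
from h import *
o=sensors.get_obs(); print(o["time_s"],o["ee_pos"],o["eef_rot"],np.abs(o["joint_vel"]).max())
p=P("wrist"); im=vision.camera("wrist"); cv2.imwrite("pics/w12.png",im); np.savez("w12.npz",K=p[0],R=p[1],t=p[2])
s=vision.camera("scene"); d=vision.camera("side")
x=cv2.resize(im[40:170,190:340],(460,400),interpolation=cv2.INTER_CUBIC)
y=cv2.resize(s[205:315,225:350],(330,290),interpolation=cv2.INTER_CUBIC); y=cv2.copyMakeBorder(y,0,110,0,0,0)
cv2.imwrite("pics/w12c.png",np.hstack([x,y])); cv2.imwrite("pics/d12.png",d); cv2.imwrite("pics/s12.png",s)
E
```

```text
17.6 [ 0.54631244 -0.12520145  0.30153146] [-3.14052511e+00 -6.21203316e-04  1.79104198e+00] 0.005423761068519665
```

View pics/w12c.png

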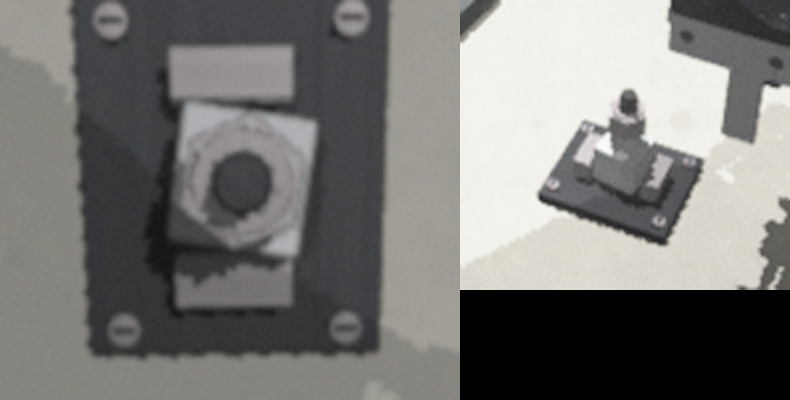

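View pics/d12.png

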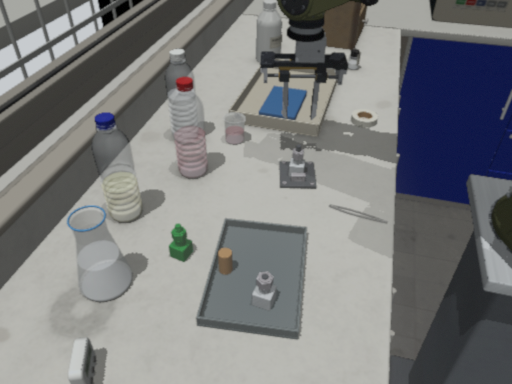

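```bash
python3 - <<'E'
from h import *
im=cv2.imread("pics/w12.png"); x=im[60:140,215:315]; cv2.imwrite("pics/w12d.png",cv2.resize(cv2.convertScaleAbs(x,alpha=1.3),None,fx=7,fy=7,interpolation=cv2.INTER_CUBIC))
d=cv2.imread("pics/d12.png")[130:200,260:340]; s=cv2.imread("pics/s12.png")[220:300,240:330]
cv2.imwrite("pics/ds12.png",np.hstack([cv2.resize(d,(390,400),interpolation=cv2.INTER_CUBIC),cv2.resize(s,(400,400),interpolation=cv2.INTER_CUBIC)]))
E
```

```text
(no output)
```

View pics/w12d.png

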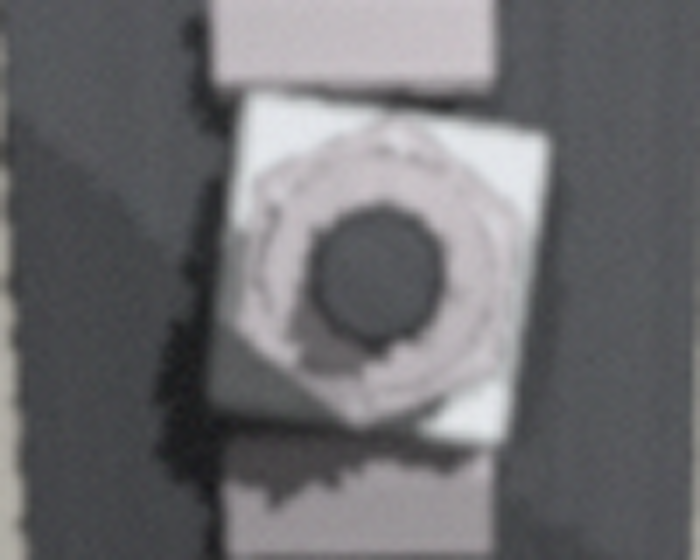

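View pics/ds12.png

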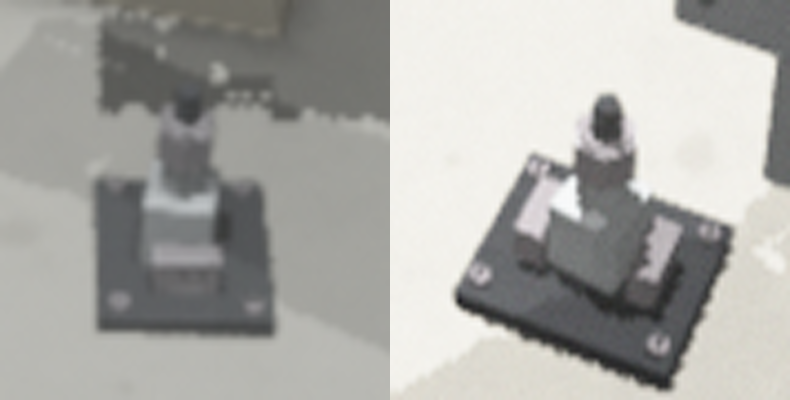

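```bash
python3 - <<'E'
from h import *
z=np.load("w12.npz"); p=(z["K"],z["R"],z["t"])
B=lambda q,h: ray("w",(60+q[1]/7,215+q[0]/7),h,p)[:2]
ang=lambda c:np.degrees(np.arctan2(*(c-c.mean(0)).T[::-1]))
c=np.array([B(q,.068) for q in [(393,117),(520,215),(497,368),(362,425),(240,335),(260,185)]])
print("nut",c.mean(0),np.linalg.norm(c-c.mean(0),axis=1).round(4),((ang(c)+30)%60).round(1))
b=np.array([B(q,.038) for q in [(243,93),(550,132),(508,442),(210,410)]])
print("body",b.mean(0),((ang(b)+45)%90).round(1),np.linalg.norm(b[1]-b[0]),np.linalg.norm(b[2]-b[1]))
t=B((378,272),.082); print("screw top",t)
F=np.array([.5276,-.0462]); print("dist from seat mm",np.linalg.norm(b.mean(0)-F)*1e3)
E
```

```text
nut [ 0.52985335 -0.04586182] [0.0135 0.0136 0.0134 0.0132 0.0135 0.0131] [7.4 5.  5.8 6.1 5.  6.4]
body [ 0.52992631 -0.0458152 ] [5.7 5.7 6.3 5.9] 0.0310580867671412 0.030801469318558875
screw top [ 0.52962254 -0.04547274]
dist from seat mm 2.3579187641629136
```

The overhead crop shows nut normals at about 6° mod 60. At release the gripper had them at about -1° mod 60, so the nut is roughly 7° off. That could be compliance or a slight back-off, so I'll regrip at the present flats and test it with gentle torque.

arm_command(
  plan=[-0.1, -0.02, 0.1, 0, -0.03, -0.1, -0.041, 0.199, 0, -0.055, -0.1, -0.041, 0.199, 0, -0.055, -0.1, -0.041, 0.199, -0.05, -0.055, -0.1, -0.041, 0.199, -0.1, -0.055, -0.1, -0.041, 0.199, -0.148, -0.055, -0.1, -0.041, 0.199, -0.148, -0.055, -0.1, -0.041, 0.199, -0.148, -0.055, 1, -0.041, 0.199, -0.148, -0.055, 1, -0.041, 0.199, -0.148, -0.055, 1, -0.041, 0.199, -0.148, -0.055, 1, -0.041, 0.199, -0.148, -0.055, 1, -0.041, 0.199, -0.148, -0.055],
  newtons=20,
)

```text
time_s: 19.05
ee_pos: [0.53, -0.0457, 0.2435]
eef_rot: [3.141, 0.0, 1.68]
force: [-0.6, -1.1, 2.1]
grip_width: 0.0244
```

```bash
python3 - <<'E'
from h import *
o=sensors.get_obs(); print(o["time_s"],o["ee_pos"],o["eef_rot"],o["moment"],o["force"],o["grip_width"],o["tau"][-1])
E
```

```text
19.05 [ 0.53001794 -0.04565078  0.24352711] [3.14125135e+00 1.85669354e-04 1.67971343e+00] [-0.08311297  0.19821668  0.04206223] [-0.62006396 -1.11539859  2.10154355] 0.024391456925252433 0.02550397824961692
```

arm_command(
  plan=[1, 0, 0, 0, -0.017, 1, 0, 0, 0, -0.033, 1, 0, 0, 0, -0.033],
)

```text
time_s: 19.35
ee_pos: [0.53, -0.0455, 0.2435]
eef_rot: [3.141, 0.0, 1.611]
force: [-2.5, 0.7, 3.9]
grip_width: 0.0239
```

```bash
python3 - <<'E'
from h import *
o=sensors.get_obs(); print(o["time_s"],o["ee_pos"],o["eef_rot"],o["moment"],o["force"],o["grip_width"],o["tau"][-1])
E
```

```text
19.35 [ 0.53001315 -0.0455425   0.24348679] [3.14136180e+00 1.73048183e-04 1.61065400e+00] [0.11279512 0.24417254 0.45756916] [-2.45091108  0.68750086  3.94516419] 0.023928845572473673 1.0816382244229317
```

Torque rose by 0.42 N m within 4°, so the nut was already tight. I'll unwind most of the wind-up, let go and retreat.

arm_command(
  plan=[1, 0, 0, 0, 0.02, 1, 0, 0, 0, 0.02, -0.1, 0, 0, 0, 0.02, -0.1, 0, 0, 0, 0.02, -0.1, 0, 0, 0, 0.02, -0.1, 0, 0, 0, 0.02, -0.1, 0, 0, 0.05, 0.02, -0.1, 0, 0, 0.1, 0.02, -0.1, 0, 0, 0.145, 0.02, -0.1, 0.02, -0.1, 0.145, 0.06, -0.1, 0.041, -0.2, 0.145, 0.088, -0.1, 0.041, -0.2, 0.145, 0.088, -0.1, 0.041, -0.2, 0.145, 0.088],
)

```text
time_s: 20.65
ee_pos: [0.5463, -0.126, 0.3009]
eef_rot: [-3.141, -0.0, 1.793]
force: [-0.3, 0.0, -0.1]
grip_width: 0.0518
```

```bash
python3 - <<'E'
from h import *
o=sensors.get_obs(); print(o["time_s"],o["ee_pos"],o["eef_rot"],np.abs(o["joint_vel"]).max(),o["force"])
p=P("wrist"); im=vision.camera("wrist"); cv2.imwrite("pics/w13.png",im); np.savez("w13.npz",K=p[0],R=p[1],t=p[2])
d=vision.camera("side"); cv2.imwrite("pics/d13.png",d)
x=cv2.resize(cv2.convertScaleAbs(im[60:140,215:315],alpha=1.3),None,fx=7,fy=7,interpolation=cv2.INTER_CUBIC)
cv2.imwrite("pics/w13d.png",x)
for n in("stop_short","cork","beaker"): print(n,[(np.round(q["at"],1).tolist(),round(q["confidence"],2)) for q in vision.pinpoint(n,"side")])
E
```

```text
20.65 [ 0.54625971 -0.12599639  0.3008505 ] [-3.14110475e+00 -4.41476219e-04  1.79280647e+00] 0.030353345821308157 [-0.29210842  0.02968478 -0.13926083]
stop_short [([305.2, 265.7], 0.81)]
cork [([268.6, 225.9], 0.82)]
beaker [([141.8, 236.6], 0.7)]
```

View pics/w13d.png

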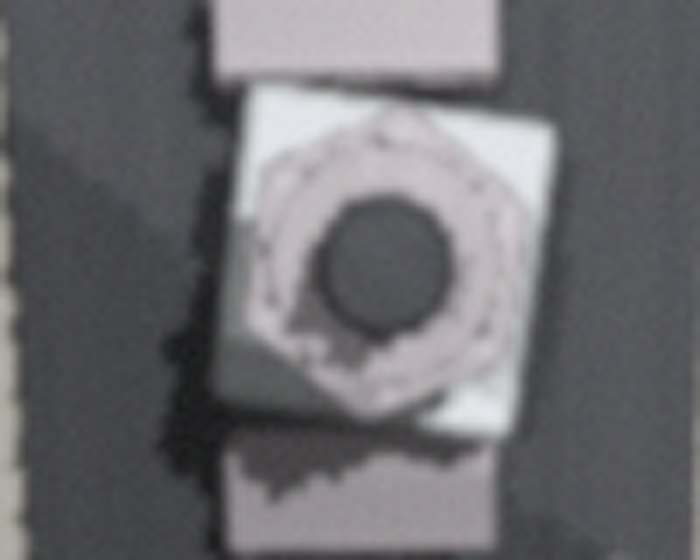

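Nut and body sit at the same angles as before the retightening, the stop is upright on the plate, and the gripper is clear. The other objects are at their starting pixels within detector noise. Handing in.

```bash
python3 -c "
from station import job,sensors
print(job.hand_in()); print(sensors.get_obs()['time_s'])"
```

```text
the job is handed in; nothing more can be done
None
the job is handed in; nothing more can be done
```

I moved the long-screwed stop from the tray into the fork, let go, and ran its jam nut down about 2.4 rad relative to the body until it was tight. I handed in at about 21 s; no verdict was reported.

- **Choosing the stop:** I took the one nearer the fork, at about (0.548, 0.199). Its nut top measured about 6 mm higher than the other stop's, and the network named the other one `stop_short`.
- **Nut:** The torque jumped to about 0.5–0.7 N m at the end of travel. After release the nut was about 7° from the gripper's last angle, so I took it again. Torque rose from 0.04 to 0.46 N m within 4°, and the nut's angle looked unchanged afterwards. I take the 7° as give in the grip, not the nut backing off, but I did not measure the joint itself.
- **Stop in the fork:** Measured before that retightening, it stood upright on the plate about 2.4 mm from the seat's centre, turned about 7° against the jaws. The last picture looks the same. I did not measure the body's height on the plate after letting go; there the evidence is the contact force when it was set down and the pictures.
- **Other objects:** The shorter stop, cork and beaker were within about 4 px of where the side camera first saw them. The gripper had backed off and read no contact force.

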